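# Trial-fit a gate hinge pin and hold it for marking

### The arm

A 6-joint arm with a two-finger parallel gripper is mounted at the origin on the work surface. World frame = base frame: x ahead of the robot, y to its left, z up, the work surface at z = 0. Lengths are in m, angles in rad, forces in N, time in s.
With the tool pointing down it reaches from about 0.225 to 0.875 m from the base axis. Payload 3.4 kg.
Tool frame: the origin (TCP) lies between the finger pads; the fingertips stand 11 mm ahead of it and the grasp point (between the pads) lies 8 mm behind it; z points along the fingers, y is the line along which they close (so a half turn about z gives the same grasp; the last joint's range is limited). The gripper opens to 85 mm and grips with 20 to 120 N. Pads are 22 mm wide; open, the fingers measure 114 mm over their backs; the gripper's body (76 mm by 85 mm) begins 54 mm behind the grasp point. The pads swing forward as they close: fully open they stand 13 mm farther back than shut.
Start: joints at [1.011, 0.276, 1.505, -0, 1.361, -0.121], TCP at [0.244, 0.521, 0.242] pointing down, gripper open.
Joint ranges: [-2.89, 2.89], [-0.75, 2.08], [0.22, 2.7], [-1.18, 4.32], [0.11, 2.71], [-2.7, 2.7]. Speed limits (rad/s): [2.57, 2.57, 3.14, 3.14, 3.14, 3.14].

### API

Orientations are given as a unit quaternion [w, x, y, z].
In Python, from rig import manip, imaging gives the robot as it stands. The module is installed in compiled form; this text tells all that it offers.
- The arm moves only by the tool jog_arm, never from a script. Its argument "deltas" is one flat list of numbers, 7 for each row, row after row: the turn, a rotation vector about the world's x, y, z in degrees, then the shift along the world's x, y, z in mm, then the opening, from 0 (shut) to 1 (fully open). In form: [ax, ay, az, tx, ty, tz, gripper, ax, ay, az, tx, ty, tz, gripper, ...]. A call has 1 to 20 rows; each row is the pose to reach, as a shift and turn from the pose commanded when the call began; what a row does not reach only later rows make up. A row lasts 1/10 s, in which the tool goes at most 50 mm and 8.59 degrees, less where a joint would pass 70% of its speed; a pose out of reach is approached as far as the arm can. A call with a gripper value outside its range is refused whole. The fingers move at their own pace and stop on an object; "grip_force" is the grip in N (left out, the last holds). Time passes only in rows, so rows that repeat a pose let the fingers close. It gives the time, the measured TCP pose, the force, the opening and the grip force at its end, in the units of the state.
- manip.get_state(): the state, without advancing time (a new reading comes with each control period).
- imaging.get_image(name): name is "side" or "top"; returns the picture (400x640x3 uint8, blue, green, red); there is no depth.
- imaging.calibration(name): a dict with "mtx" (3x3 intrinsics, pixels), "cam_to_world" (4x4, takes a point from camera to world coordinates). Camera axes: x right, y down, z forward; pixel columns grow to the right and rows downward; lengths in m; the calibration is good to about 2 mm. A picture is of the moment at which its call begins. calibration takes no time and is no camera call.
- manip.sign_off(): hands the job in; it is judged then, once.
The state is a dict: "clock": time; "qpos": joint angles; "qd": joint speeds; "effort": joint torques, N m; "position": TCP position; "ee_rot": TCP orientation; "contact_force": force on the tool from outside, world axes, zero at the start; "moment": the same for the moment, N m; "width": finger opening in m; "gripper_force": force on a finger pad.
Only numpy, scipy, OpenCV 4.12 (cv2) and the standard library are available. Lean on these libraries where they do the work, as an engineer would, in place of code of your own. Each camera call takes 0.05 s, during which the arm holds its last target. There are 200 camera calls.

### The job

A gate hinge leaf is clamped upright in the bench vise and its pin has to be tried in it. Take the long plain pin out of the wooden rack, pass it from above down through the upper eye of the hinge leaf and on through the lower eye, and finish while still gripping the pin there, with its nose standing out about 20 mm below the lower eye, clear of the bench, so that I can mark it for cutting. Keep holding it still - if you let go it drops straight through - and leave all the other tools and parts where they are.

Things in the scene. Friction and masses are not known exactly. Their poses are not given: they have to be found in the camera images.
- pin: Long plain round steel hinge pin, 14 mm in diameter, 150 mm long, about 0.18 kg, no head. It stands upright in one of the rack's holes, lower end 10 mm above the bench; the tallest piece there (top 160 mm above the bench). Origin: centre of its lower end, the nose; z runs along the pin to its upper end. The nose is bevelled: 8 mm across at the end, full diameter from 6 mm up.
- pin_top (a point): Centre of the pin's flat upper end, 150 mm along the pin's z axis from its origin.
- eye_top (a point): Centre of the mouth of the hinge leaf's upper eye, on its upper rim, 150 mm above the bench. The two eyes are steel tubes on one vertical axis, each 28 mm in outer diameter, 25 mm high, with a 16 mm bore countersunk to 22 mm (3 mm deep) at the upper rim. The upper eye reaches from 125 to 150 mm above the bench. Nothing within 100 mm of the eyes stands higher than 150 mm.
- eye_low (a point): Centre of the lower rim of the lower eye, on the same vertical axis, 74 mm above the bench. The lower eye reaches from 74 to 99 mm above the bench; the 26 mm gap between the eyes is empty (the other leaf's eye will go there), and so is the space below down to the bench.
- vise: Dark grey swivel bench vise bolted to the bench, jaws 80 mm wide, tops 130 mm up. Origin: centre of its round base on the bench. Its -x is its front: spindle and tommy bar reach 194 mm out, under 85 mm high; the anvil reaches 95 mm to +x. The grey hinge leaf, 5 mm thick, 76 mm high, is clamped upright in the jaws and sticks out to +y; the axis of its eyes is at x -11.5, y +75 mm in this frame.
- rack: Wooden block 60 x 210 x 45 mm (x, y, z) screwed to the bench. Origin: centre of its underside. Four holes 15.5 mm wide and 35 mm deep in a row along its y axis at -75, -25, 25 and 75 mm, each with one piece standing in it; which piece is in which hole varies.
- short_pin: Shorter plain steel pin in the rack, 14 mm in diameter and 95 mm long (top 105 mm above the bench): too short, not wanted. Origin: centre of its lower end.
- hex_bolt: Dark threaded bolt in the rack with a hexagon head, 25 mm across, on top (109 mm above the bench). Origin: centre of its lower end.
- drift: Dark eight-sided drift punch in the rack, 13.6 mm thick, point down, top 130 mm above the bench. Origin: centre of its lower end.
- wrench: Steel adjustable wrench, 225 mm long, lying flat between rack and vise, at most 15 mm high. Origin: on the bench under its middle; x towards its jaws.
- spray_can: Dark blue spray can with a red cap, 52 mm in diameter and 150 mm tall, standing. Origin: centre of its underside.
- socket: Small steel wrench socket, a tube 26 mm in diameter and 30 mm high, standing. Origin: centre of its underside.
- leaf: The other leaf of the hinge, galvanised steel, 76 x 116 mm with a single eye, lying flat on the bench, 28 mm high at the eye. Origin: on its underside near the middle.
- hacksaw: Hacksaw with black tube frame and yellow handle, about 370 x 120 mm, lying flat at the left, 25 mm high. Origin: on the bench under its middle.

How it is judged:
On the way, in this order (a step that is already met when the one before it is completed fails the run):
1. The gripper holds the long pin, drawn up clear of the rack (contact force between pin and the fingers above 1.5 N and height (world z) of pin above 0.05 m), for 0.1 s.
2. The gripped pin's nose has gone down into the upper eye (contact force between pin and the fingers above 1.5 N and horizontal distance between pin and eye_top below 0.006 m and z of pin in the frame of eye_top below -0.006 m and z of pin in the frame of eye_low above 0 m), for 0.1 s.
At the end, for the whole second after the job is handed in: The pin stands upright (within 0.08 rad) through both eyes, its nose 8 to 40 mm below the underside of the lower eye and so at least 34 mm above the bench, gripped by the fingers (over 1.5 N) and still (under 20 mm/s) (contact force between pin and the fingers above 1.5 N and horizontal distance between pin and eye_low below 0.006 m and horizontal distance between pin_top and eye_top below 0.01 m and angle between pin's own z axis and vertical below 0.08 rad and z of pin in the frame of eye_low between -0.04 and -0.008 m and linear speed of pin below 0.02 m/s); the arm keeps its last pose, push and grip.
It fails at once if Another tool or part was shifted by more than 30 mm (distance of any of short_pin, hex_bolt, drift, wrench, spray_can, socket, leaf, hacksaw from where it was at the start of the episode above 0.03 m).
It also fails if it takes over 45 s, if anything falls off the work surface, if the arm or the gripper's body presses on something with over 40 N, if the wrist force passes 120 N, or if a joint passes its speed limit or range.

## Working session

There is one attempt and no reset: what is moved stays moved. The work goes in short steps, Python scripts to look and compute and a tool call to move; the robot and the scene stay as the last step left them, time stands still between calls to the robot, and variables do not carry over. Pictures are saved under pics/ and viewed, at most 10 in all, crops included, and the job is handed in when it is done.

Besides the shell and the picture viewer there is one more tool, called after "Call:" as a command line: name --argument value ..., lists and objects as JSON in quotes. jog_arm: Moves the arm, as the interface text tells. Its arguments: {"type":"object","properties":{"deltas":{"type":"array"},"grip_force":{"type":"number"}},"required":["deltas"]}

```bash
mkdir -p pics
cat > h.py <<'E'
import numpy as np, cv2
from rig import manip, imaging
def cal(n):
    c=imaging.calibration(n); return np.array(c["mtx"]),np.array(c["cam_to_world"])
def ray(n,u,v):
    K,T=cal(n); d=T[:3,:3]@np.linalg.inv(K)@[u,v,1]; return T[:3,3],d/np.linalg.norm(d)
def onz(n,u,v,z):
    o,d=ray(n,u,v); return o+d*(z-o[2])/d[2]
def proj(n,p):
    K,T=cal(n); q=K@(T[:3,:3].T@(np.array(p)-T[:3,3])); return q[:2]/q[2]
def tri(a,b):
    (o1,d1),(o2,d2)=ray("top",*a),ray("side",*b)
    s=np.linalg.lstsq(np.c_[d1,-d2],o2-o1,rcond=None)[0]
    p,q=o1+s[0]*d1,o2+s[1]*d2
    return (p+q)/2,np.linalg.norm(p-q)
E
python3 - <<'E'
from h import *
for n in("top","side"):
    cv2.imwrite(f"pics/{n}0.png",imaging.get_image(n)); K,T=cal(n); print(n,K.round(1).tolist(),T.round(3).tolist())
s=manip.get_state(); print({k:np.round(v,3).tolist() for k,v in s.items()})
E
```

```text
top [[394.0, 0.0, 320.8], [0.0, 394.0, 198.8], [0.0, 0.0, 1.0]] [[-0.009, -0.996, 0.083, 0.434], [-1.0, 0.011, 0.02, -0.019], [-0.021, -0.083, -0.996, 1.74], [0.0, 0.0, 0.0, 1.0]]
side [[503.1, 0.0, 317.8], [0.0, 503.1, 209.6], [0.0, 0.0, 1.0]] [[0.869, -0.231, 0.437, -0.204], [-0.494, -0.448, 0.745, -1.314], [0.023, -0.864, -0.504, 1.008], [0.0, 0.0, 0.0, 1.0]]
{'clock': 0.1, 'qpos': [1.011, 0.277, 1.506, -0.0, 1.361, -0.121], 'qd': [-0.001, -0.001, -0.003, -0.001, 0.001, -0.002], 'effort': [0.001, -41.77, -24.641, -0.0, 0.006, 0.0], 'position': [0.244, 0.52, 0.242], 'ee_rot': [-0.0, 0.218, 0.976, -0.001], 'contact_force': [0.23, 0.527, -0.189], 'moment': [0.019, 0.03, 0.025], 'gripper_force': 0.0, 'width': 0.085}
```

View pics/top0.png

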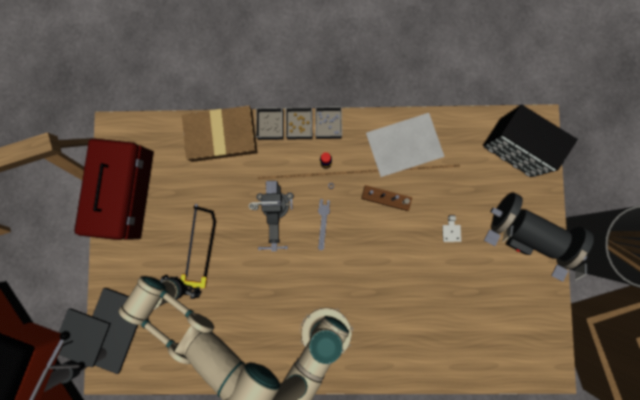

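View pics/side0.png

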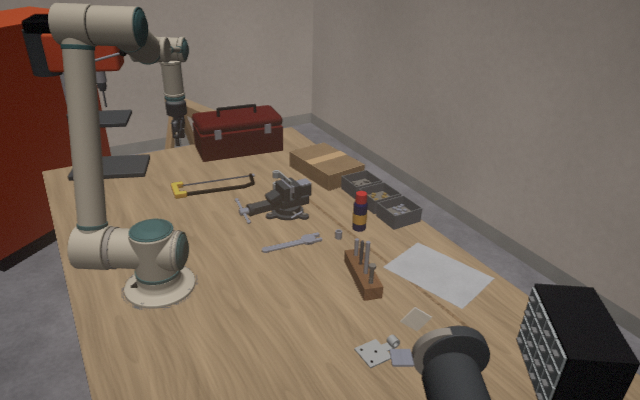

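The top view shows the rack near (387,198), the vise near (272,205), the wrench at (323,222) and the can at (326,159). In the side view the rack is near (363,272) and the vise near (287,197). Next I'll enlarge the rack and vise regions.

Run:
```python
from h import *
def crop(n,x,y,w,h,f):
    return cv2.resize(cv2.imread(f"pics/{n}0.png")[y:y+h,x:x+w],None,fx=f,fy=f,interpolation=cv2.INTER_CUBIC)
# top: rack 355..420 x178..218 ; vise 240..305 x 170..255 ; side rack, vise
a=np.hstack([crop("top",357,180,60,36,6.65)[:239,:399],crop("top",245,176,60,36,6.65)[:239,:399]])
b=np.hstack([crop("side",336,230,57,50,7)[:350,:399],crop("side",255,165,57,50,7)[:350,:399]])
cv2.imwrite("pics/crops.png",np.vstack([a,b]))
```

```text
(no output)
```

View pics/crops.png

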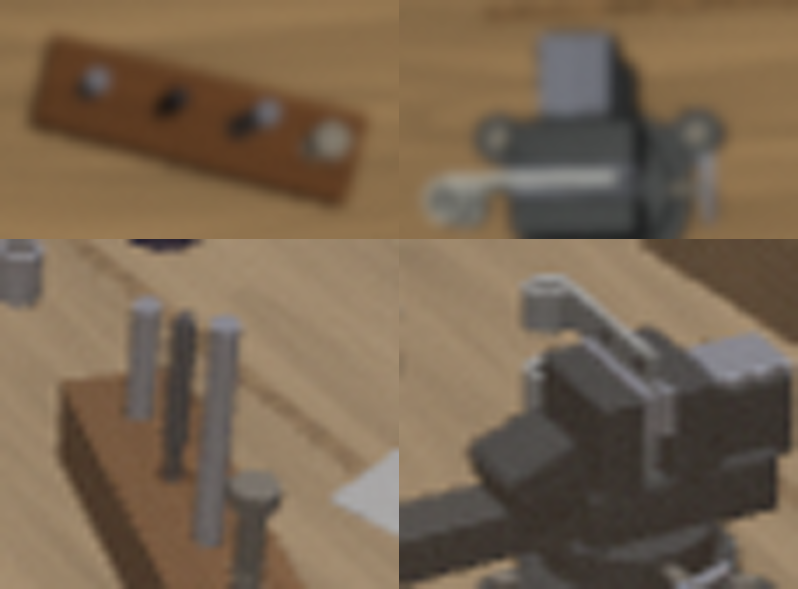

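The crops show the long pin third from the left in the rack, with its top at about crop (265,112) in the top view and (225,87) in the side view. The hinge eye is at about crop (48,199) and (146,49).

Run:
```python
from h import *
f=lambda x,y,s,x0,y0:(x0+(x+.5)/s-.5,y0+(y+.5)/s-.5)
T=lambda x,y:f(x,y,6.65,357,180); V=lambda x,y:f(x,y,6.65,245,176)
S=lambda x,y:f(x,y,7,336,230); W=lambda x,y:f(x,y,7,255,165)
for n,t,s,z in(("pin",T(265,112),S(225,87),.16),("short",T(97,79),S(147,64),.105),("bolt",T(330,140),S(255,247),.109),("eye",V(48,199),W(146,47),.15)):
    print(n,*[np.round(v,4) for v in tri(t,s)],onz("top",*t,z).round(4),onz("side",*s,z).round(4))
# rack corners in top z=.045, holes from fit
c=[onz("top",*T(*p),.045) for p in((52,35),(367,118),(343,205),(30,122))]
c=np.array(c);print(c.round(4).tolist(),c.mean(0),np.linalg.norm(c[0]-c[1]),np.linalg.norm(c[1]-c[2]))
m=c.mean(0);a=(c[1]+c[2]-c[0]-c[3])/2;a/=np.linalg.norm(a);print("yaw axis",a)
for k in(-75,-25,25,75):print((m+a*k/1000)[:2].round(4))
# base of eye-bar direction: leaf strip top edge z=.15
print(onz("top",*V(216,179),.15),np.degrees(np.arctan2(*(onz("top",*V(216,179),.15)-onz("top",*V(110,182),.15))[[1,0]])))
```

```text
pin [ 0.5738 -0.2911  0.1554] 0.0014 [ 0.5728 -0.2899  0.16  ] [ 0.5704 -0.2967  0.16  ]
short [ 0.6002 -0.1957  0.1032] 0.0012 [ 0.5995 -0.1952  0.105 ] [ 0.5992 -0.1981  0.105 ]
bolt [ 0.5603 -0.3396  0.1058] 0.0017 [ 0.5593 -0.3385  0.109 ] [ 0.5584 -0.3433  0.109 ]
eye [0.5433 0.2949 0.1468] 0.0002 [0.5432 0.2943 0.15  ] [0.5405 0.2891 0.15  ]
[[0.6346, -0.173, 0.045], [0.5782, -0.3752, 0.045], [0.5221, -0.3582, 0.045], [0.5781, -0.1578, 0.045]] [ 0.5782661  -0.26604373  0.045     ] 0.20988856568745312 0.05863749225604636
yaw axis [-0.26873042 -0.96321543  0.        ]
[ 0.5984 -0.1938]
[ 0.585 -0.242]
[ 0.5715 -0.2901]
[ 0.5581 -0.3383]
[0.5543296 0.1914403 0.15     ] -88.99994298227588
```

The pin top is about (0.572, -0.2905) and matches the rack hole at +25 mm. The eye is about (0.543, 0.294). I'll go above the pin with the fingers closing across the rack row, which is a turn of -80.4°.

Call:
jog_arm --deltas '[0,0,-4,16,-40,4,1,0,0,-8.5,34,-85,8,1,0,0,-13,52,-130,8,1,0,0,-17.5,70,-175,8,1,0,0,-22,88,-220,8,1,0,0,-26.5,106,-265,8,1,0,0,-31,124,-310,8,1,0,0,-35.5,142,-355,8,1,0,0,-40,160,-400,8,1,0,0,-44.5,178,-445,8,1,0,0,-49,196,-490,8,1,0,0,-53.5,215,-535,8,1,0,0,-58,233,-580,8,1,0,0,-62.5,251,-625,8,1,0,0,-67,269,-670,8,1,0,0,-71.5,287,-710,8,1,0,0,-76,305,-755,8,1,0,0,-79,320,-790,8,1,0,0,-80.4,328,-810.5,8,1,0,0,-80.4,328,-810.5,8,1]'

```text
clock: 2.1
position: [0.5729, -0.2932, 0.2487]
ee_rot: [-0.0, 0.797, 0.604, -0.001]
contact_force: [-0.8, 0.6, -0.3]
width: 0.0852
gripper_force: 0.0
```

Run:
```python
from h import *
s=manip.get_state(); print(s["clock"],np.round(s["position"],4),np.round(s["ee_rot"],4),np.round(s["qpos"],3))
a=imaging.get_image("side");cv2.imwrite("pics/side1.png",a);b=imaging.get_image("top");cv2.imwrite("pics/top1.png",b)
f=lambda i,x,y,w,h,k:cv2.resize(i[y:y+h,x:x+w],None,fx=k,fy=k,interpolation=cv2.INTER_CUBIC)
cv2.imwrite("pics/c1.png",np.hstack([f(a,320,170,80,110,5),f(b,350,150,80,110,5)]))
p=s["position"];print(proj("side",[p[0],p[1],p[2]-.011]),proj("side",[.572,-.2905,.16]))
```

```text
2.1 [ 0.5729 -0.2932  0.2487] [-1.000e-04  7.972e-01  6.038e-01 -5.000e-04] [-5.810e-01  3.770e-01  1.337e+00 -1.000e-03  1.428e+00 -3.060e-01]
[369.6561273  219.33925153] [366.99066089 240.8416561 ]
```

View pics/c1.png

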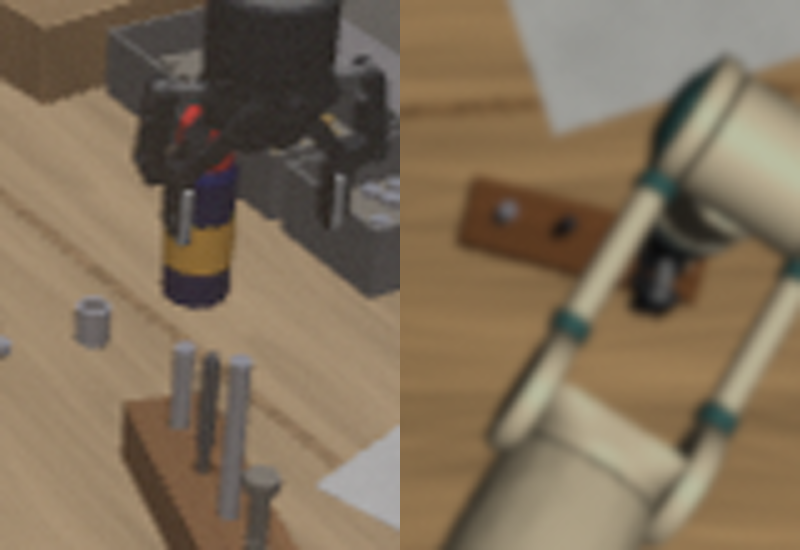

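The pads straddle the pin, with their midpoint at about side px (371,216) and the pin top at (368,242). Pads and pin show the same side-camera bias of about +1 px, so the target stands. Next I'll go down.

Call:
jog_arm --deltas '[0,0,0,0,0,-15,1,0,0,0,0,0,-40,1,0,0,0,0,0,-65,1,0,0,0,0,0,-90,1,0,0,0,0,0,-108,1,0,0,0,0,0,-118,1,0,0,0,0,0,-118,1,0,0,0,0,0,-118,1]'

```text
clock: 3.0
position: [0.5727, -0.2895, 0.1333]
ee_rot: [0.001, 0.796, 0.605, 0.0]
contact_force: [-0.3, -0.1, 1.0]
width: 0.0858
gripper_force: 0.0
```

Run:
```python
from h import *
s=manip.get_state(); print(s["clock"],np.round(s["position"],4),np.round(s["ee_rot"],4),s["contact_force"])
a=imaging.get_image("side")
p=s["position"];print(proj("side",[p[0],p[1],p[2]+.002]),proj("side",p))
cv2.imwrite("pics/c2.png",cv2.resize(a[200:280,325:405],None,fx=7,fy=7,interpolation=cv2.INTER_CUBIC))
```

```text
3.0 [ 0.5727 -0.2895  0.1333] [5.000e-04 7.960e-01 6.053e-01 3.000e-04] [-0.26612283 -0.06959428  1.01792552]
[366.39905092 247.34112471] [366.35213005 247.87946963]
```

View pics/c2.png

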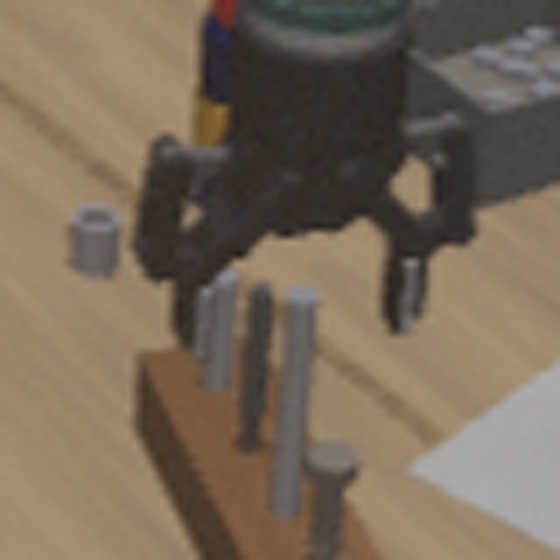

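The pin (x about 300) is centred between the pads (205 and 405), so I'll close on it.

Call:
jog_arm --deltas '[0,0,0,0,0,0,0,0,0,0,0,0,0,0,0,0,0,0,0,0,0,0,0,0,0,0,0,0,0,0,0,0,0,0,0,0,0,0,0,0,0,0,0,0,0,0,0,0,0,0,0,0,0,0,0,0]' --grip_force 60

```text
clock: 3.85
position: [0.5725, -0.29, 0.1326]
ee_rot: [0.0, 0.796, 0.605, 0.0]
contact_force: [0.2, -0.9, 1.9]
width: 0.0125
gripper_force: 58.3
```

Gripped. Lifting straight up by 175 mm.

Call:
jog_arm --deltas '[0,0,0,0,0,5,0,0,0,0,0,0,15,0,0,0,0,0,0,30,0,0,0,0,0,0,50,0,0,0,0,0,0,75,0,0,0,0,0,0,100,0,0,0,0,0,0,125,0,0,0,0,0,0,150,0,0,0,0,0,0,168,0,0,0,0,0,0,175,0,0,0,0,0,0,175,0]'

```text
clock: 4.95
position: [0.5723, -0.29, 0.3086]
ee_rot: [0.001, 0.796, 0.605, 0.0]
contact_force: [0.7, 0.0, -1.5]
width: 0.0127
gripper_force: 58.7
```

Call:
jog_arm --deltas '[0,0,0,-1,15,0,0,0,0,0,-2,40,0,0,0,0,0,-4,75,0,0,0,0,0,-6,115,0,0,0,0,0,-8,155,0,0,0,0,0,-10,195,0,0,0,0,0,-12,235,0,0,0,0,0,-14,275,0,0,0,0,0,-16,315,0,0,0,0,0,-18,355,0,0,0,0,0,-20,395,0,0,0,0,0,-22,435,0,0,0,0,0,-24,475,0,0,0,0,0,-26,515,0,0,0,0,0,-27,545,0,0,0,0,0,-28,567,0,0,0,0,0,-29,580,0,0,0,0,0,-29,584,0,0,0,0,0,-29,584,0,0,0,0,0,-29,584,0]'

```text
invalid input
```

Run:
```python
from h import *
s=manip.get_state(); print(s["clock"],np.round(s["position"],4),np.round(s["ee_rot"],4),s["contact_force"],s["width"],s["qpos"])
a=imaging.get_image("side");b=imaging.get_image("top")
cv2.imwrite("pics/side3.png",a);cv2.imwrite("pics/top3.png",b)
p=np.array(s["position"])
n=p+[0,0,.008-.130];t=n+[0,0,.15]
print("nose,top proj side",proj("side",n),proj("side",t),"eye side",proj("side",[.543,.294,.15]),"top: nose",proj("top",n))
f=lambda i,x,y,w,h,k:cv2.resize(i[y:y+h,x:x+w],None,fx=k,fy=k,interpolation=cv2.INTER_CUBIC)
cv2.imwrite("pics/c3.png",np.hstack([f(a,245,120,57,80,7),f(b,225,165,57,80,7)]))
```

```text
4.95 [ 0.5723 -0.29    0.3086] [8.000e-04 7.962e-01 6.050e-01 3.000e-04] [ 0.6868603   0.02363783 -1.52759597] 0.012745806114351475 [-5.77328004e-01  3.51733310e-01  1.23207937e+00 -6.66331055e-05
  1.55605334e+00 -3.06070550e-01]
nose,top proj side [367.6232763  233.39143355] [371.45787228 189.40038871] eye side [275.46365515 170.66152075] top: nose [397.59626637 195.93742487]
```

View pics/c3.png

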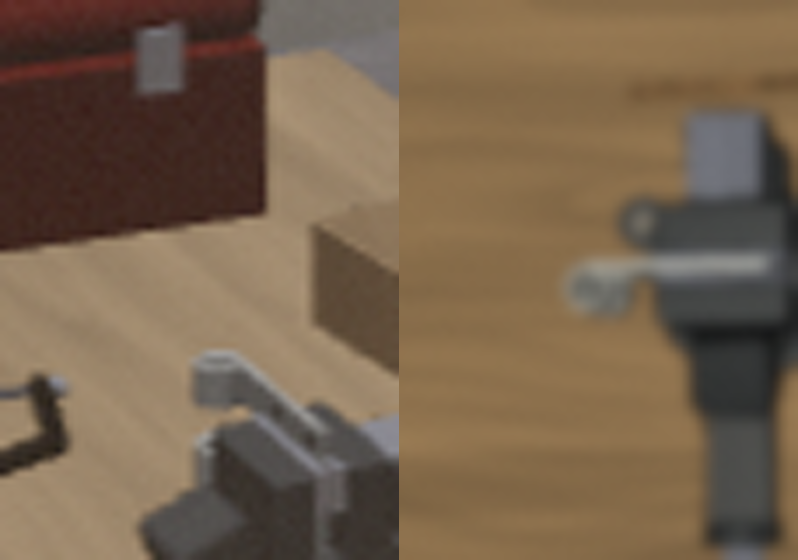

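The move call was refused because my rows were malformed, so nothing moved and these crops show only the vise. The top-view eye is again at about px (251.9,205.7). Re-sending the transfer.

Call:
jog_arm --deltas '[0,0,0,-1,15,0,0,0,0,0,-2,40,0,0,0,0,0,-4,75,0,0,0,0,0,-6,115,0,0,0,0,0,-8,155,0,0,0,0,0,-10,195,0,0,0,0,0,-12,235,0,0,0,0,0,-14,275,0,0,0,0,0,-16,315,0,0,0,0,0,-18,355,0,0,0,0,0,-20,395,0,0,0,0,0,-22,435,0,0,0,0,0,-24,475,0,0,0,0,0,-26,515,0,0,0,0,0,-27,545,0,0,0,0,0,-28,567,0,0,0,0,0,-29,580,0,0,0,0,0,-29,584,0,0,0,0,0,-29,584,0,0,0,0,0,-29,584,0,0]'

```text
clock: 7.05
position: [0.5432, 0.293, 0.3072]
ee_rot: [0.0, 0.797, 0.605, -0.0]
contact_force: [-0.4, -0.7, -1.4]
width: 0.0126
gripper_force: 58.6
```

Run:
```python
from h import *
s=manip.get_state(); print(s["clock"],np.round(s["position"],4),np.round(s["ee_rot"],4),s["contact_force"],s["width"],s["qpos"])
a=imaging.get_image("side");b=imaging.get_image("top")
cv2.imwrite("pics/side4.png",a);cv2.imwrite("pics/top4.png",b)
p=np.array(s["position"])
n=p+[0,0,.008-.130];t=n+[0,0,.15]
print("nose,top proj side",proj("side",n),proj("side",t),"eye side",proj("side",[.543,.294,.15]),"top: nose",proj("top",n))
f=lambda i,x,y,w,h,k:cv2.resize(i[y:y+h,x:x+w],None,fx=k,fy=k,interpolation=cv2.INTER_CUBIC)
cv2.imwrite("pics/c4.png",np.hstack([f(a,250,110,50,75,8),f(b,225,165,50,75,8)]))
```

```text
7.05 [0.5432 0.293  0.3072] [ 3.000e-04  7.965e-01  6.046e-01 -4.000e-04] [-0.3985865  -0.73660861 -1.42063615] 0.012648379149793366 [ 3.82434478e-01  3.14542397e-01  1.29081884e+00 -8.42667077e-04
  1.53689431e+00  6.54647273e-01]
nose,top proj side [275.46013267 162.50761919] [274.68842074 125.61721258] eye side [275.46365515 170.66152075] top: nose [250.3803045  204.89835097]
```

View pics/c4.png

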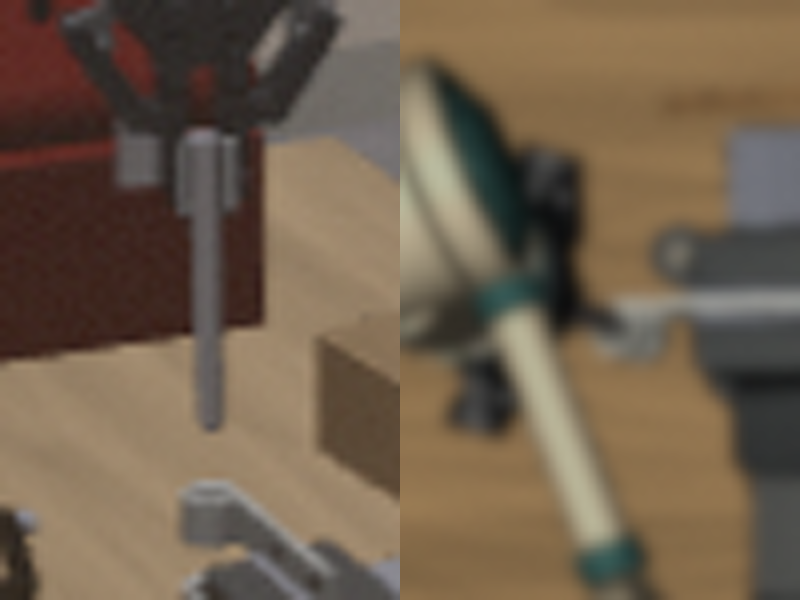

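The pin hangs upright with its nose at side crop (210,430), and the eye mouth is at (208,490). They line up within about 1 mm and the countersink takes the rest. Lowering gently until the nose is just inside the mouth.

Call:
jog_arm --deltas '[0,0,0,0,1,-8,0,0,0,0,0,1,-18,0,0,0,0,0,1,-26,0,0,0,0,0,1,-31,0,0,0,0,0,1,-33,0,0,0,0,0,1,-35,0,0,0,0,0,1,-37,0,0,0,0,0,1,-39,0,0,0,0,0,1,-39,0]'

```text
clock: 8.05
position: [0.5432, 0.295, 0.2682]
ee_rot: [0.0, 0.796, 0.605, -0.0]
contact_force: [0.8, 1.0, -1.3]
width: 0.0124
gripper_force: 58.6
```

Run:
```python
from h import *
s=manip.get_state(); print(s["clock"],np.round(s["position"],4),np.round(s["ee_rot"],4),s["contact_force"],s["moment"],s["width"])
a=imaging.get_image("side");b=imaging.get_image("top")
f=lambda i,x,y,w,h,k:cv2.resize(i[y:y+h,x:x+w],None,fx=k,fy=k,interpolation=cv2.INTER_CUBIC)
cv2.imwrite("pics/c5.png",np.hstack([f(a,255,130,40,60,10),f(b,230,175,40,60,10)]))
```

```text
8.05 [0.5432 0.295  0.2682] [ 0.000e+00  7.962e-01  6.050e-01 -1.000e-04] [ 0.80330661  0.99740316 -1.34561265] [ 0.01832296  0.02628313 -0.03502464] 0.012432830259488744
```

View pics/c5.png

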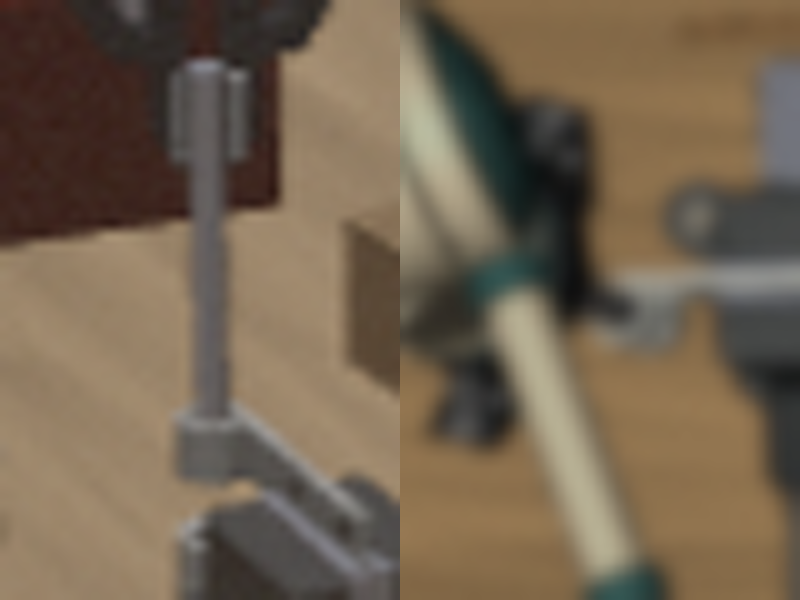

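The nose has entered the eye mouth (pin x 210 against an eye spanning 177–240), with no contact force. Continuing slowly.

Call:
jog_arm --deltas '[0,0,0,0,0,-2,0,0,0,0,0,0,-4,0,0,0,0,0,0,-6,0,0,0,0,0,0,-8,0,0,0,0,0,0,-10,0,0,0,0,0,0,-10,0]'

```text
clock: 8.75
position: [0.5432, 0.2954, 0.2579]
ee_rot: [-0.0, 0.796, 0.605, 0.0]
contact_force: [0.2, 1.3, -2.4]
width: 0.0124
gripper_force: 58.6
```

Call:
jog_arm --deltas '[0,0,0,0,0,-3,0,0,0,0,0,0,-6,0,0,0,0,0,0,-9,0,0,0,0,0,0,-12,0,0,0,0,0,0,-15,0,0,0,0,0,0,-18,0,0,0,0,0,0,-21,0,0,0,0,0,0,-24,0,0,0,0,0,0,-27,0,0,0,0,0,0,-30,0,0,0,0,0,0,-30,0]'

```text
clock: 9.85
position: [0.5433, 0.2952, 0.2277]
ee_rot: [-0.0, 0.796, 0.605, -0.0]
contact_force: [-0.1, 5.0, -1.1]
width: 0.0123
gripper_force: 58.7
```

The eye is pushing the tool toward +y with 5 N, so I'll ease +1 mm in y and carry on into the lower eye.

Call:
jog_arm --deltas '[0,0,0,0,0.5,0,0,0,0,0,0,1,0,0,0,0,0,0,1,-2,0,0,0,0,0,1,-4,0,0,0,0,0,1,-6,0,0,0,0,0,1,-8,0,0,0,0,0,1,-10,0,0,0,0,0,1,-12,0,0,0,0,0,1,-12,0]'

```text
clock: 10.75
position: [0.5432, 0.2959, 0.2158]
ee_rot: [0.0, 0.796, 0.605, -0.0]
contact_force: [0.2, 2.5, -2.4]
width: 0.0124
gripper_force: 58.7
```

Call:
jog_arm --deltas '[0,0,0,0,0.5,-3,0,0,0,0,0,0.5,-6,0,0,0,0,0,0.5,-9,0,0,0,0,0,0.5,-12,0,0,0,0,0,0.5,-15,0,0,0,0,0,0.5,-18,0,0,0,0,0,0.5,-20,0,0,0,0,0,0.5,-20,0]'

```text
clock: 11.55
position: [0.5431, 0.2964, 0.1959]
ee_rot: [0.0, 0.796, 0.605, -0.0]
contact_force: [0.6, -0.6, -1.5]
width: 0.0125
gripper_force: 58.7
```

Call:
jog_arm --deltas '[0,0,0,0,0,-3,0,0,0,0,0,0,-6,0,0,0,0,0,0,-9,0,0,0,0,0,0,-12,0,0,0,0,0,0,-15,0,0,0,0,0,0,-18,0,0,0,0,0,0,-20,0,0,0,0,0,0,-20,0,0,0,0,0,0,-20,0,0,0,0,0,0,-20,0]'

```text
clock: 12.55
position: [0.5434, 0.2966, 0.1765]
ee_rot: [0.0, 0.796, 0.605, 0.0]
contact_force: [-0.4, -0.2, -0.9]
width: 0.0124
gripper_force: 58.7
```

Run:
```python
from h import *
s=manip.get_state(); print(s["clock"],np.round(s["position"],4),s["contact_force"],s["moment"],s["width"],s["gripper_force"])
a=imaging.get_image("side")
print([proj("side",[.543,.296,z]).round(1).tolist() for z in(.054,.074,.204,.15)])
cv2.imwrite("pics/c6.png",cv2.resize(a[140:215,250:300],None,fx=8,fy=8,interpolation=cv2.INTER_CUBIC))
```

```text
12.55 [0.5434 0.2966 0.1765] [-0.37045554 -0.2133021  -0.86883798] [-0.02584779  0.02687907 -0.01383288] 0.012373693764947227 58.69714021682739
[[275.7, 192.2], [275.6, 187.7], [275.0, 157.8], [275.2, 170.5]]
```

View pics/c6.png

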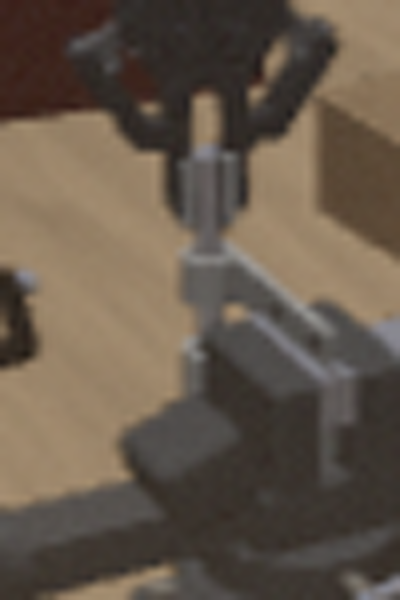

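The pin top is at px (276,159), within a pixel of where it should be for a height of 0.204 m. The pin shows through the gap at crop (207,325), above the lower eye, and forces are near zero. Handing in.

```bash
python3 -c "
from rig import manip; print(manip.sign_off())"
```

```text
the job is handed in; nothing more can be done
None
```

The job is handed in at about 12.6 s: the long pin is through both eyes, held still at 59 N with its nose about 20 mm below the lower eye; that depth is from the arm position and the visible pin top, because the vise hides the nose.

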